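# Stand the glaze bottle in its holder and screw the cap shut

### The job

Stand the flat-sided glaze bottle upright in the empty rectangular pocket of the wooden holder block, fully down on the pocket's floor, and only then, with the block keeping the bottle from turning, screw its loose cap clockwise until it is tight. Do not tip the bottle over, and leave the round bottle in its own block, the bowl and the spatula where they are.

Things in the scene. Friction and masses are not known exactly. Their poses are not given: they have to be found in the camera images.
- bottle: White rigid plastic bottle, rectangular body, about 0.3 kg, upright on the table at the start. Body 56 mm (own x) by 40 mm (own y), flat-sided up to 100 mm; shoulder 46 x 34 mm up to 112 mm; short neck; captive grey cap from 117 to 147 mm. Origin: centre of the underside, z up. A half turn about z changes nothing for the fit.
- cap (a joint): Turn of the captive screw cap relative to the bottle, rad: 0 = tight (hard stop), positive = unscrewed (counter-clockwise from above). Starts loose, 0.8 to 1.3 (stop at 1.6); tightened clockwise. It does not rise or sink and stays where left. Turning takes about 0.12 N m, so a bottle standing free on the table turns along with it.
- cap_top (a point): Centre of the cap's flat top, 147 mm above the bottle's underside. The cap is a round ribbed grey cylinder, 36 mm in diameter, 30 mm tall below this point. Across its top runs a raised rib 32 x 5 mm, 4 mm high, along the cap's own x; it is parallel to the bottle's long (56 mm) side when the cap is tight.
- block: Wooden holder block fixed to the table, 100 mm (own x) by 84 mm (own y), 50 mm high, with one empty rectangular pocket in the middle of its top. Origin: centre of the underside, z up.
- block_hole0 (a point): Centre of the mouth of the block's pocket, level with the block's top, 50 mm over the table; axes as the block. Pocket 62 mm (own x) by 46 mm (own y), 40 mm deep (flat floor 10 mm over the table), edges slightly chamfered. The bottle fits with 3 mm to spare on each side, its long side along own x, either way round.
- round_block: Second wooden block fixed to the table, 90 x 90 mm, 50 mm high, with a round pocket that holds the round bottle. Origin: centre of the underside. Not to be used.
- round_bottle: Bystander: round white bottle with a grey cap, 54 mm in diameter, 130 mm tall, standing loose in the round block. Origin: centre of the underside, which is 10 mm over the table.
- bowl: Bystander: small white ceramic bowl, 90 mm across, 45 mm high, loose on the table. Origin: centre of the underside.
- spatula: Bystander: spatula with a wooden handle, 170 mm long, lying loose on the table along its own x. Origin: underside, near the middle.

How it is judged:
By the outcome, as a careful person would: the job done as asked, in the order asked, and still so for the second after the job is handed in, with the robot touching nothing.
It also fails if it takes over 58 s, if anything falls off the work surface, if the arm or the gripper's body presses on something with over 40 N, if the wrist force passes 120 N, or if a joint passes its speed limit or range.

### The arm

A 6-joint arm with a two-finger parallel gripper is mounted at the origin on the work surface. World frame = base frame: x ahead of the robot, y to its left, z up, the work surface at z = 0. Lengths are in m, angles in rad, forces in N, time in s.
With the tool pointing down it reaches from about 0.25 to 0.725 m from the base axis. Payload 9.7 kg.
Tool frame: the origin (TCP) lies at the very end of the fingers, on their centre line; the grasp point (between the pads) lies 19 mm behind it (r.grip_depth is the distance from the TCP to the grasp point, in m); z points along the fingers, y is the direction in which the jaws open and shut (so a half turn about z gives the same grasp; the last joint's range is limited). The gripper opens to 85 mm and grips with 20 to 120 N. Pads are 22 mm wide; open, the fingers measure 114 mm over their backs; the gripper's body (76 mm by 85 mm) begins 54 mm behind the grasp point. The pads swing forward as they close: fully open they stand 13 mm farther back than shut.
Start: joints at [-1.155, 0.087, 0.176, 1.66, 0, 1.571], TCP at [0.222, -0.503, 0.231] pointing down, gripper open.
Joint ranges: [-3.13, 3.13], [-0.85, 1.81], [-1.15, 1.24], [-2.2, 2.28], [-1.44, 1.52], [-3.14, 3.14]. Speed limits (rad/s): [2.22, 2.22, 2.57, 3.14, 3.14, 3.14].

### API

Orientations are given as a rotation vector (axis times angle).
In Python, from station import r gives the robot as it stands. The module is installed in compiled form; this text tells all that it offers.
- The arm moves only by the shell command python3 -m pendant 'ROWS'. ROWS is JSON, a list of rows, each an object with "linear": the shift along the tool's x, y, z in mm, a list of three; "yaw": the turn about the tool's z in degrees; "grip": the opening, from 0 (shut) to 1 (fully open). In form: [{"linear": [tx, ty, tz], "yaw": yaw, "grip": grip}, ...]. A call has 1 to 20 rows; each row shifts and turns the commanded pose from where the row before left it, along the tool's axes as they then stand; what a row does not reach is not made up. A row lasts 1/12 s, in which the tool goes at most 41.7 mm and 7.16 degrees, less where a joint would pass 70% of its speed; a pose out of reach is approached as far as the arm can. A call is refused whole if a number of a shift passes 41.7 or a number of a turn 7.16, either way. A call with a gripper value outside its range is refused whole. The fingers move at their own pace and stop on an object; the grip force is fixed at half the most. Time passes only in rows, so rows that do not move let the fingers close. It gives the time, the measured TCP pose, the force and the opening at its end, in the units of the state.
- r.state(): the state, without advancing time (a new reading comes with each control period).
- r.snapshot(name): name is "side" or "top"; returns the picture (400x640x3 uint8, red, green, blue); there is no depth.
- r.calibration(name): a dict with "intrinsics" (3x3 intrinsics, pixels), "world_from_camera" (4x4, takes a point from camera to world coordinates). Camera axes: x right, y up, looking along -z (the intrinsics and any distortion apply to the point x, -y, -z); pixel columns grow to the right and rows downward; lengths in m; the calibration is good to about 2 mm. A picture is of the moment at which its call begins. calibration takes no time and is no camera call.
- r.finish_job(): hands the job in, once; it reports no verdict.
Trained networks look in the newest picture that a camera, given by its name, has taken for a name from the list of things; names that differ only in an ending like _2 or _b are one class to them, and where a whole thing is asked for, a point or a joint stands for the part that bears it (a point fixed in the world has none). Each returns a list of dicts, best first, with "conf" (0 to 1); they miss things now and then, are a little off and sometimes report something else, mostly with a low value. They report only what shows in the picture. A call takes as long as a camera call.
- r.boxes_of(camera, query): "rect" ([left, top, width, height] in pixels, round what is visible of it).
- r.masks_of(camera, query): "mask" (400x640 bool, what is visible of it) and "rect" ([left, top, width, height] in pixels, round what is visible of it).
- r.landmark_of(camera, query): "position" ([column, row] in pixels: a listed point, or the origin of a listed thing).
The state is a dict: "clock": time; "qpos": joint angles; "joint_vel": joint speeds; "effort": joint torques, N m; "ee_pos": TCP position; "eef_rot": TCP orientation; "wrist_force": force on the tool from outside, world axes, zero at the start; "moment": the same for the moment, N m; "gripper_width": finger opening in m.
Only numpy, scipy, OpenCV 4.12 (cv2) and the standard library are available. Lean on these libraries where they do the work, as an engineer would, in place of code of your own. Each camera call takes 0.05 s, during which the arm holds its last target. There are 200 camera calls.

## Working session

There is one attempt and no reset: what is moved stays moved. The work goes in short steps, Python scripts to look and compute and a shell command to move; the robot and the scene stay as the last step left them, time stands still between calls to the robot, and variables do not carry over. Pictures are saved under pics/ and viewed, about 8 in all and at most 12, crops included, and the job is handed in when it is done.

```bash
mkdir -p pics
cat > h.py <<'E'
import numpy as np, cv2
from station import r
def ray(cam,px):
    c=r.calibration(cam);K=np.array(c["intrinsics"]);T=np.array(c["world_from_camera"])
    p=np.linalg.inv(K)@[px[0],px[1],1.]
    d=T[:3,:3]@np.array([p[0],-p[1],-p[2]]);return T[:3,3],d
def at_z(cam,px,z):
    o,d=ray(cam,px);return o+d*(z-o[2])/d[2]
def proj(cam,P):
    c=r.calibration(cam);K=np.array(c["intrinsics"]);T=np.array(c["world_from_camera"])
    q=np.linalg.inv(T)@np.append(P,1);q=K@[q[0],-q[1],-q[2]];return q[:2]/q[2]
def save(img,n): cv2.imwrite("pics/"+n,cv2.cvtColor(img,cv2.COLOR_RGB2BGR))
E
python3 - <<'E'
from h import *
for c in("top","side"):
    save(r.snapshot(c),c+"0.png")
    print(c,r.calibration(c))
    for q in("bottle","cap_top","block_hole0","round_bottle","bowl","spatula"):
        z={"cap_top":.147,"block_hole0":.05,"round_bottle":.01}.get(q,0)
        for l in r.landmark_of(c,q)[:2]: print(c,q,np.round(l["position"],1),round(l["conf"],2),at_z(c,l["position"],z).round(4))
s=r.state();print(s["clock"],s["ee_pos"],s["eef_rot"],s["gripper_width"],s["wrist_force"])
E
```

```text
top {'intrinsics': array([[506.22464031,   0.        , 316.75760897],
       [  0.        , 506.22464031, 202.69981958],
       [  0.        ,   0.        ,   1.        ]]), 'world_from_camera': array([[-2.37522420e-02,  9.90229557e-01, -1.37409078e-01,
         3.75013972e-01],
       [-9.99717734e-01, -2.36000203e-02,  2.73708171e-03,
         1.33721156e-02],
       [-5.32517807e-04,  1.37435304e-01,  9.90510603e-01,
         1.22594307e+00],
       [ 0.00000000e+00,  0.00000000e+00,  0.00000000e+00,
         1.00000000e+00]])}
top bottle [307.6 242.3] 0.86 [0.4489 0.0344 0.    ]
top cap_top [302.7 237.7] 0.75 [0.4501 0.0421 0.147 ]
top block_hole0 [394.5 151.9] 0.85 [ 0.6557 -0.1776  0.05  ]
top round_bottle [244.1 179.5] 0.61 [0.6051 0.1859 0.01  ]
top bowl [189.  243.2] 0.72 [0.4536 0.3212 0.    ]
top spatula [450.7 253.2] 0.93 [ 0.4145 -0.31    0.    ]
top spatula [398.5 153.5] 0.69 [ 0.6633 -0.1955  0.    ]
side {'intrinsics': array([[442.64461766,   0.        , 317.98669772],
       [  0.        , 442.64461766, 208.25689088],
       [  0.        ,   0.        ,   1.        ]]), 'world_from_camera': array([[-0.85166147,  0.39447755, -0.34505101,  0.14870595],
       [-0.52408762, -0.6438101 ,  0.55753092,  0.61480239],
       [-0.00221389,  0.65566457,  0.75504906,  0.96418408],
       [ 0.        ,  0.        ,  0.        ,  1.        ]])}
side bottle [333.1 262.5] 0.89 [0.4576 0.0418 0.    ]
side cap_top [337.1 230.6] 0.81 [0.4477 0.047  0.147 ]
side block_hole0 [314.7 168. ] 0.72 [ 0.6578 -0.19    0.05  ]
side round_bottle [253.4 275.6] 0.6 [0.6058 0.187  0.01  ]
side bowl [269.6 354.3] 0.89 [0.4545 0.329  0.    ]
side spatula [405.1 186.5] 0.63 [ 0.4111 -0.3081  0.    ]
0.7 [ 0.22215938 -0.50310933  0.23130483] [-3.07392986e+00 -6.48490456e-01 -5.97424002e-05] 0.08537519591372952 [ 0.23561108 -0.38099334  0.39322952]
```

View pics/top0.png

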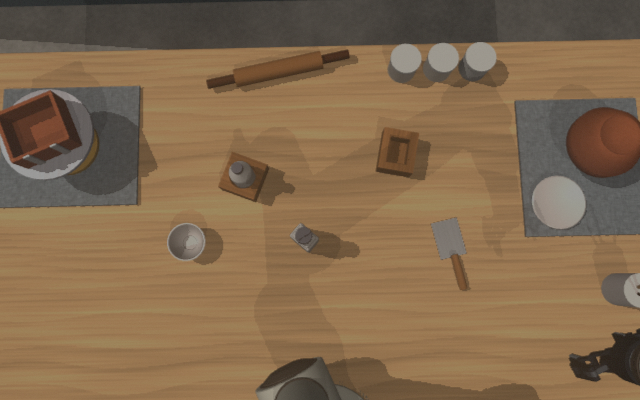

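View pics/side0.png

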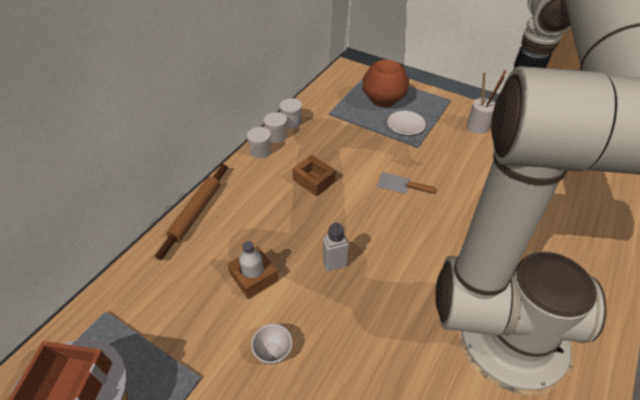

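The top view shows the bottle at about (304,238), the empty block at (397,152), the round block at (243,176), the bowl at (186,242) and the spatula at (452,252). The side view agrees, with nothing occluded. Next I fit model silhouettes to the masks to get x, y and yaw.

```bash
cat >> h.py <<'E'
from scipy.optimize import minimize
def box(lx,ly,z0,z1): return np.array([[sx*lx/2,sy*ly/2,z] for sx in(-1,1) for sy in(-1,1) for z in(z0,z1)])
def cyl(d,z0,z1): return np.array([[d/2*np.cos(t),d/2*np.sin(t),z] for t in np.linspace(0,6.28,24) for z in(z0,z1)])
PARTS={"bottle":[box(.056,.04,0,.1),box(.046,.034,.1,.112),cyl(.036,.117,.147)],"block":[box(.1,.084,0,.05)]}
PARTS["bottle"].append(cyl(.026,.11,.12))
S=8
def render(cam,name,x,y,yaw,z=0,win=None):
    c,s=np.cos(yaw),np.sin(yaw);R=np.array([[c,-s,0],[s,c,0],[0,0,1]])
    m=np.zeros((win[3]*S,win[2]*S),np.uint8)
    for P in PARTS[name]:
        q=np.array([proj(cam,R@p+[x,y,z]) for p in P])
        q=((q+.5-[win[0],win[1]])*S)
        cv2.fillConvexPoly(m,cv2.convexHull(q.astype(np.float32)).astype(np.int32),1)
    return m
def fit(cam,name,x,y,mask,z=0,yaws=np.radians(np.arange(0,180,15))):
    u,v=proj(cam,[x,y,.05+z]).astype(int);win=(u-45,v-45,90,90)
    t=cv2.resize(mask[v-45:v+45,u-45:u+45].astype(np.uint8),None,fx=S,fy=S,interpolation=cv2.INTER_NEAREST)
    def f(p):
        m=render(cam,name,x+p[0]/1e3,y+p[1]/1e3,p[2]/20,z,win); return 1-(m&t).sum()/(m|t).sum()
    best=None
    c=sorted([(f([0,0,a*20]),a) for a in yaws])[:3]
    for _,a in c:
        for d in(0,):
            o=minimize(f,[0,0,a*20],method="Nelder-Mead",options=dict(initial_simplex=np.array([[0,0,a*20],[5,0,a*20],[0,5,a*20],[2,2,a*20+4]]),xatol=.05,fatol=1e-4))
            if best is None or o.fun<best.fun: best=o
    p=best.x;return x+p[0]/1e3,y+p[1]/1e3,np.degrees(p[2]/20)%180,1-best.fun
E
python3 - <<'E'
from h import *
ims=[]
for c in("top","side"):
    im=r.snapshot(c)
    for n,x,y in(("bottle",.450,.040),("block",.656,-.182)):
        for m in r.masks_of(c,n):
            if m["conf"]<.2: continue
            rc=m["rect"];ctr=proj(c,[x,y,.05])
            inside=abs(rc[0]+rc[2]/2-ctr[0])<20 and abs(rc[1]+rc[3]/2-ctr[1])<25
            if inside: print(c,n,round(m["conf"],2),rc,np.round(fit(c,n,x,y,m["mask"]),4))
        if c=="top":
            u,v=proj(c,[x,y,.05]).astype(int);ims.append(cv2.resize(im[v-25:v+25,u-25:u+25],(400,400),interpolation=cv2.INTER_CUBIC));print(n,"crop origin",u-25,v-25)
save(np.clip(np.hstack(ims)*1.5,0,255).astype(np.uint8),"crop1.png")
E
```

```text
Traceback (most recent call last):
  File "h.py", line 36, in fit
    o=minimize(f,[0,0,a*20],method="Nelder-Mead",options=dict(initial_simplex=np.array([[0,0,a*20],[5,0,a*20],[0,5,a*20],[2,2,a*20+4]]),xatol=.05,fatol=1e-4))
  File "h.py", line 31, in f
    m=render(cam,name,x+p[0]/1e3,y+p[1]/1e3,p[2]/20,z,win); return 1-(m&t).sum()/(m|t).sum()
  File "h.py", line 23, in render
    q=np.array([proj(cam,R@p+[x,y,z]) for p in P])
                ~~~~^^^^^^^^^^^^^^^^^
  File "h.py", line 10, in proj
    c=r.calibration(cam);K=np.array(c["intrinsics"]);T=np.array(c["world_from_camera"])
ValueError: time passes only in moves, steps and waits
```

```bash
python3 - <<'E'
s=open('h.py').read()
s=s.replace("from station import r\n","from station import r\nfrom functools import lru_cache\n@lru_cache\ndef cal(cam):\n    c=r.calibration(cam);return np.array(c['intrinsics']),np.array(c['world_from_camera'])\n",1)
s=s.replace('c=r.calibration(cam);K=np.array(c["intrinsics"]);T=np.array(c["world_from_camera"])','K,T=cal(cam)')
open('h.py','w').write(s)
E
cat > m1.py <<'E'
from h import *
ims=[]
for c in("top","side"):
    im=r.snapshot(c)
    for n,x,y in(("bottle",.450,.040),("block",.656,-.182)):
        for m in r.masks_of(c,n):
            if m["conf"]<.2: continue
            rc=m["rect"];ctr=proj(c,[x,y,.05])
            inside=abs(rc[0]+rc[2]/2-ctr[0])<20 and abs(rc[1]+rc[3]/2-ctr[1])<25
            if inside: print(c,n,round(m["conf"],2),rc,np.round(fit(c,n,x,y,m["mask"]),4))
        if c=="top":
            u,v=proj(c,[x,y,.05]).astype(int);ims.append(cv2.resize(im[v-25:v+25,u-25:u+25],(400,400),interpolation=cv2.INTER_CUBIC));print(n,"crop origin",u-25,v-25)
save(np.clip(np.hstack(ims)*1.5,0,255).astype(np.uint8),"crop1.png")
print(r.state()["clock"])
E
python3 m1.py
```

```text
top bottle 0.77 [290.4, 223.8, 26.7, 33.4] [4.56100e-01 4.17000e-02 4.84638e+01 9.29100e-01]
bottle crop origin 279 215
top block 0.83 [375.8, 125.8, 45.3, 54.0] [  0.6609  -0.1864 168.7415   0.9684]
block crop origin 371 126
side bottle 0.78 [324.5, 226.0, 22.5, 46.8] [ 0.4529  0.045  37.9769  0.919 ]
side block 0.72 [292.2, 154.6, 44.9, 42.7] [  0.6595  -0.1838 167.7486   0.9694]
1.1
```

View pics/crop1.png

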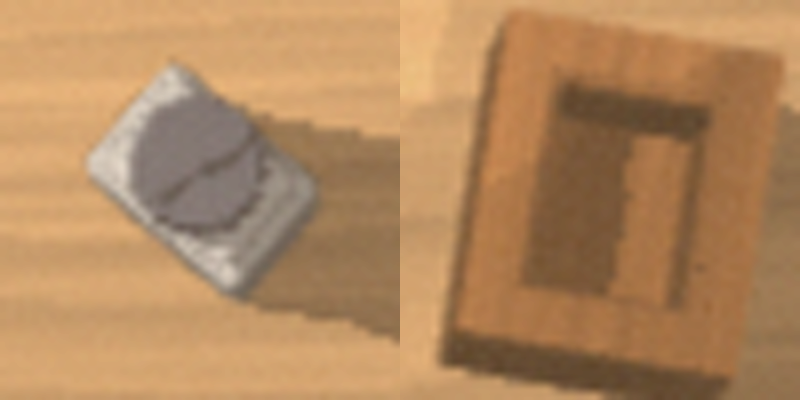

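The bottle is near (0.455, 0.043) with yaw about 47°. Its rib runs at about 121°, so the cap is about 1.29 rad loose. The block is near (0.660, −0.185) with yaw about 168°. The gripper body would hit the cap if I held the bottle by its flat sides, so I'll lift it by the cap. I'll go above it now and test the yaw direction.

```bash
python3 -m pendant '[{"linear":[24,-22.5,0],"yaw":0,"grip":1},{"linear":[24,-22.5,0],"yaw":0,"grip":1},{"linear":[24,-22.5,0],"yaw":0,"grip":1},{"linear":[24,-22.5,0],"yaw":0,"grip":1},{"linear":[24,-22.5,0],"yaw":0,"grip":1},{"linear":[24,-22.5,0],"yaw":0,"grip":1},{"linear":[24,-22.5,0],"yaw":0,"grip":1},{"linear":[24,-22.5,0],"yaw":0,"grip":1},{"linear":[24,-22.5,0],"yaw":0,"grip":1},{"linear":[24,-22.5,0],"yaw":0,"grip":1},{"linear":[24,-22.5,0],"yaw":0,"grip":1},{"linear":[24,-22.5,0],"yaw":0,"grip":1},{"linear":[24,-22.5,0],"yaw":0,"grip":1},{"linear":[24,-22.5,0],"yaw":0,"grip":1},{"linear":[24,-22.5,0],"yaw":0,"grip":1},{"linear":[24,-22.5,0],"yaw":0,"grip":1},{"linear":[24,-22.5,0],"yaw":0,"grip":1},{"linear":[24,-22.5,0],"yaw":0,"grip":1},{"linear":[0,0,0],"yaw":0,"grip":1}]'
cat > st.py <<'E'
from h import *
from scipy.spatial.transform import Rotation as Ro
s=r.state();R=Ro.from_rotvec(s["eef_rot"]).as_matrix()
print("t",s["clock"],"tcp",np.round(s["ee_pos"],4),"tool x yaw",np.degrees(np.arctan2(R[1,0],R[0,0])).round(2),"z",R[:,2].round(3),"q",np.round(s["qpos"],3),"w",round(s["gripper_width"],4),"F",np.round(s["wrist_force"],1),"M",np.round(s["moment"],2))
import sys
if len(sys.argv)>2:
    d=np.array([float(sys.argv[1]),float(sys.argv[2])])-s["ee_pos"][:2]
    print("tool shift mm to target:",(R[:2,:2].T@d*1000).round(1))
E
python3 st.py .455 .043
```

```text
clock: 2.68
ee_pos: [0.4551, 0.0459, 0.2307]
eef_rot: [-3.072, -0.654, -0.0]
wrist_force: [-0.2, -0.6, 0.3]
gripper_width: 0.0852
t 2.6833 tcp [0.4551 0.0459 0.2307] tool x yaw 24.04 z [-0.     0.001 -1.   ] q [ 1.000e-01 -1.340e-01 -4.100e-02  1.663e+00  1.000e-03  2.822e+00] w 0.0852 F [-0.2 -0.6  0.3] M [-0.01 -0.04 -0.01]
tool shift mm to target: [-1.3  2.6]
```

```bash
python3 -m pendant '[{"linear":[-1.3,2.6,0],"yaw":0,"grip":1},{"linear":[0,0,0],"yaw":-7.1,"grip":1},{"linear":[0,0,0],"yaw":-7.1,"grip":1},{"linear":[0,0,0],"yaw":-7.1,"grip":1},{"linear":[0,0,0],"yaw":-7.1,"grip":1},{"linear":[0,0,0],"yaw":-7.1,"grip":1},{"linear":[0,0,0],"yaw":-7.1,"grip":1},{"linear":[0,0,0],"yaw":-7.1,"grip":1},{"linear":[0,0,0],"yaw":-7.1,"grip":1},{"linear":[0,0,0],"yaw":-7.1,"grip":1},{"linear":[0,0,0],"yaw":-7.1,"grip":1},{"linear":[0,0,20],"yaw":0,"grip":1},{"linear":[0,0,20],"yaw":0,"grip":1},{"linear":[0,0,20],"yaw":0,"grip":1},{"linear":[0,0,20],"yaw":0,"grip":1},{"linear":[0,0,20],"yaw":0,"grip":0.7},{"linear":[0,0,16],"yaw":0,"grip":0.6},{"linear":[0,0,0],"yaw":0,"grip":0.6}]'
python3 st.py .455 .043
python3 - <<'E'
from h import *
im=r.snapshot("side");print(proj("side",r.state()["ee_pos"]))
save(cv2.resize(im[170:290,270:400],None,fx=5,fy=5,interpolation=cv2.INTER_CUBIC),"grasp1.png")
E
```

```text
clock: 4.18
ee_pos: [0.4518, 0.0376, 0.1124]
eef_rot: [-2.126, -2.309, 0.005]
wrist_force: [-1.1, -0.1, -0.6]
gripper_width: 0.0521
t 4.1833 tcp [0.4518 0.0376 0.1124] tool x yaw 94.74 z [-0.004 -0.001 -1.   ] q [ 0.083 -0.152 -0.286  1.441 -0.     1.571] w 0.0521 F [-1.1 -0.1 -0.6] M [-0.01  0.06 -0.  ]
tool shift mm to target: [5.1 3.6]
[336.85239528 235.57912478]
```

View pics/grasp1.png

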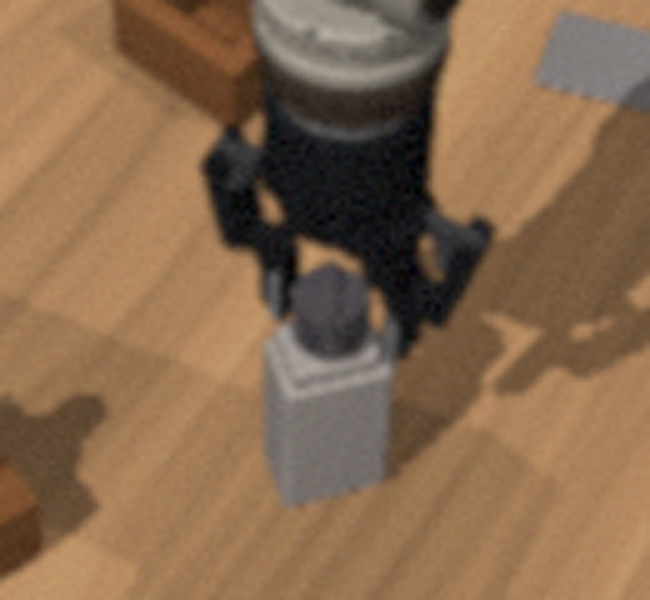

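The side crop shows the cap between the fingers, slightly to the camera side of the pads, with the tips level with the shoulder. I'll shift about 5 mm along tool x, then close.

```bash
python3 -m pendant '[{"linear":[2.5,1,-1],"yaw":0,"grip":0.6},{"linear":[2.5,0.5,-1],"yaw":0,"grip":0.6},{"linear":[0,0,0],"yaw":0,"grip":0.5},{"linear":[0,0,0],"yaw":0,"grip":0.45},{"linear":[0,0,0],"yaw":0,"grip":0.4},{"linear":[0,0,0],"yaw":0,"grip":0.3},{"linear":[0,0,0],"yaw":0,"grip":0.2},{"linear":[0,0,0],"yaw":0,"grip":0.2}]'
python3 st.py .455 .043
```

```text
clock: 4.9
ee_pos: [0.4551, 0.0441, 0.1184]
eef_rot: [2.125, 2.312, 0.002]
wrist_force: [-2.1, -1.4, 5.8]
gripper_width: 0.0346
t 4.9 tcp [0.4551 0.0441 0.1184] tool x yaw 94.84 z [ 0.001  0.    -1.   ] q [ 0.097 -0.15  -0.273  1.447 -0.     1.583] w 0.0346 F [-2.1 -1.4  5.8] M [-0.07  0.25 -0.01]
tool shift mm to target: [-1.1 -0.2]
```

```bash
python3 -m pendant '[{"linear":[0,0,0],"yaw":0,"grip":0.65},{"linear":[0,0,0],"yaw":0,"grip":0.65},{"linear":[0,0,-1],"yaw":0,"grip":0.65},{"linear":[0,0,-1],"yaw":-7.1,"grip":0.65},{"linear":[0,0,0],"yaw":-7.1,"grip":0.65},{"linear":[0,0,0],"yaw":-7.1,"grip":0.65},{"linear":[0,0,0],"yaw":-7.1,"grip":0.65},{"linear":[0,0,0],"yaw":-7.1,"grip":0.65},{"linear":[0,0,0],"yaw":-7.1,"grip":0.65},{"linear":[0,0,0],"yaw":-7.1,"grip":0.65},{"linear":[0,0,0],"yaw":-7.1,"grip":0.65},{"linear":[0,0,0],"yaw":-7.1,"grip":0.65},{"linear":[0,0,0],"yaw":-7.1,"grip":0.65},{"linear":[0,0,0],"yaw":0,"grip":0.65},{"linear":[0,0,0],"yaw":0,"grip":0.5},{"linear":[0,0,0],"yaw":0,"grip":0.4},{"linear":[0,0,0],"yaw":0,"grip":0.3},{"linear":[0,0,0],"yaw":0,"grip":0.2},{"linear":[0,0,0],"yaw":0,"grip":0.2},{"linear":[0,0,0],"yaw":0,"grip":0.2}]'
python3 st.py .455 .043
python3 - <<'E'
from h import *
im=r.snapshot("side")
for m in r.masks_of("side","bottle")[:2]:
    print(m["conf"],m["rect"])
    M=m["mask"]
    print(np.round(fit("side","bottle",.4545,.044,M,yaws=np.radians([35,40,45,50,55])),4))
save(cv2.resize(im[170:290,270:400],None,fx=5,fy=5,interpolation=cv2.INTER_CUBIC),"grasp2.png")
E
```

```text
clock: 6.57
ee_pos: [0.4548, 0.0439, 0.1195]
eef_rot: [0.389, 3.117, -0.0]
wrist_force: [0.1, -1.8, 3.6]
gripper_width: 0.0346
t 6.5667 tcp [0.4548 0.0439 0.1195] tool x yaw 165.78 z [ 0. -0. -1.] q [ 0.097 -0.15  -0.27   1.45  -0.     0.345] w 0.0346 F [ 0.1 -1.8  3.6] M [-0.48  0.17  0.  ]
tool shift mm to target: [-0.4 -0.9]
0.9 [325.1, 224.6, 24.3, 48.8]
[ 0.4546  0.0456 40.0921  0.7897]
```

View pics/grasp2.png

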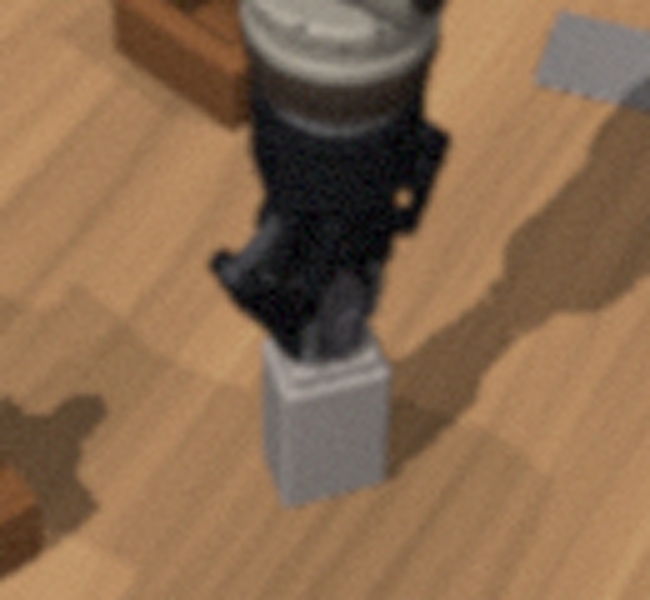

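```bash
python3 -m pendant '[{"linear":[0,0,-5],"yaw":0,"grip":0.2},{"linear":[0,0,-12],"yaw":0,"grip":0.2},{"linear":[0,0,-16],"yaw":0,"grip":0.2},{"linear":[0,0,-16],"yaw":0,"grip":0.2},{"linear":[0,0,-16],"yaw":0,"grip":0.2},{"linear":[0,0,-12],"yaw":0,"grip":0.2},{"linear":[0,0,0],"yaw":0,"grip":0.2}]'
python3 st.py
```

```text
clock: 7.25
ee_pos: [0.4555, 0.0443, 0.1992]
eef_rot: [0.387, 3.114, 0.002]
wrist_force: [0.4, 0.3, -3.3]
gripper_width: 0.0342
t 7.25 tcp [0.4555 0.0443 0.1992] tool x yaw 165.83 z [ 0.003  0.001 -1.   ] q [ 0.097 -0.146 -0.114  1.6    0.     0.344] w 0.0342 F [ 0.4  0.3 -3.3] M [ 0.04 -0.02 -0.01]
```

```bash
python3 -m pendant '[{"linear":[-7,-4.7,0],"yaw":0,"grip":0.2},{"linear":[-15,-10,0],"yaw":0,"grip":0.2},{"linear":[-15,-10,0],"yaw":0,"grip":0.2},{"linear":[-15,-10,0],"yaw":0,"grip":0.2},{"linear":[-15,-10,0],"yaw":0,"grip":0.2},{"linear":[-15,-10,0],"yaw":0,"grip":0.2},{"linear":[-15,-10,0],"yaw":0,"grip":0.2},{"linear":[-15,-10,0],"yaw":0,"grip":0.2},{"linear":[-15,-10,0],"yaw":0,"grip":0.2},{"linear":[-15,-10,0],"yaw":0,"grip":0.2},{"linear":[-15,-10,0],"yaw":0,"grip":0.2},{"linear":[-15,-10,0],"yaw":0,"grip":0.2},{"linear":[-15,-10,0],"yaw":0,"grip":0.2},{"linear":[-15,-10,0],"yaw":0,"grip":0.2},{"linear":[-15,-10,0],"yaw":0,"grip":0.2},{"linear":[-15,-10,0],"yaw":0,"grip":0.2},{"linear":[-15,-10,0],"yaw":0,"grip":0.2},{"linear":[-8,-6,0],"yaw":0,"grip":0.2},{"linear":[0,0,0],"yaw":0,"grip":0.2},{"linear":[0,0,0],"yaw":0,"grip":0.2}]'
python3 st.py .6605 -.1845
```

```text
clock: 8.92
ee_pos: [0.6599, -0.1845, 0.1943]
eef_rot: [-0.389, -3.115, -0.001]
wrist_force: [0.5, 0.7, -3.0]
gripper_width: 0.0345
t 8.9167 tcp [ 0.6599 -0.1845  0.1943] tool x yaw 165.78 z [-0.003  0.001 -1.   ] q [-0.273  0.423  0.509  1.66   0.    -0.024] w 0.0345 F [ 0.5  0.7 -3. ] M [-0.01 -0.01  0.03]
tool shift mm to target: [-0.6  0.1]
```

```bash
python3 -m pendant '[{"linear":[-0.6,0,0],"yaw":3,"grip":0.2},{"linear":[0,0,0],"yaw":7,"grip":0.2},{"linear":[0,0,0],"yaw":7,"grip":0.2},{"linear":[0,0,0],"yaw":7,"grip":0.2},{"linear":[0,0,0],"yaw":7,"grip":0.2},{"linear":[0,0,0],"yaw":7,"grip":0.2},{"linear":[0,0,0],"yaw":7,"grip":0.2},{"linear":[0,0,0],"yaw":7,"grip":0.2},{"linear":[0,0,0],"yaw":5,"grip":0.2},{"linear":[0,0,0],"yaw":2.5,"grip":0.2},{"linear":[0,0,0],"yaw":0,"grip":0.2},{"linear":[0,0,0],"yaw":0,"grip":0.2},{"linear":[0,0,0],"yaw":0,"grip":0.2}]'
python3 st.py .6605 -.1845
cat > look.py <<'E'
from h import *
import sys
ims=[]
s=r.state();x,y,z=s["ee_pos"]
for cam in("side","top"):
    im=r.snapshot(cam).copy()
    u,v=proj(cam,[x,y,.08]).astype(int);o=np.array([u-32,v-40]);k=12 if cam=="side" else 12
    c=cv2.resize(im[v-40:v+10,u-32:u+32],None,fx=k,fy=k,interpolation=cv2.INTER_CUBIC) if cam=="side" else cv2.resize(im[v-35:v+15,u-32:u+32],None,fx=k,fy=k,interpolation=cv2.INTER_CUBIC)
    c=np.clip(c*1.4,0,255).astype(np.uint8)
    save(c,sys.argv[1]+"_"+cam+".png");print(cam,"origin",o)
E
python3 look.py over
```

```text
clock: 10.0
ee_pos: [0.6605, -0.1837, 0.1963]
eef_rot: [-1.881, -2.516, -0.0]
wrist_force: [0.5, -0.8, -2.8]
gripper_width: 0.0347
t 10.0 tcp [ 0.6605 -0.1837  0.1963] tool x yaw 106.44 z [-0.  0. -1.] q [-0.271  0.422  0.512  1.66   0.     1.013] w 0.0347 F [ 0.5 -0.8 -2.8] M [ 0.01  0.01 -0.01]
tool shift mm to target: [-0.8 -0.2]
side origin [280 121]
top origin [366 106]
```

View pics/over_side.png

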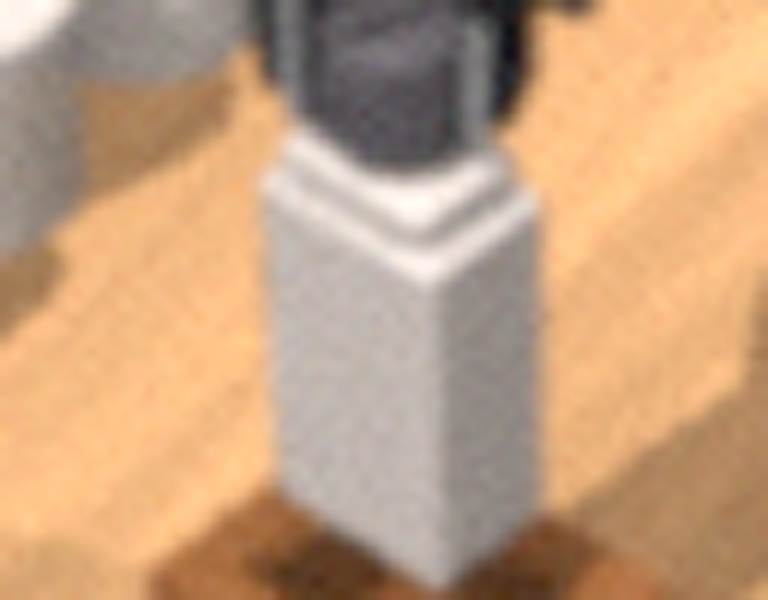

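Run:
```python
from h import *
from scipy.optimize import least_squares
from scipy.spatial.transform import Rotation as Ro
o=np.array([280,121])-.5
px=np.array([[432,275],[265,190],[540,210],[440,585],[280,490],[543,505]])/12+o
for i,p in enumerate(px): print(at_z("side",p,.1768 if i<3 else .0768).round(4))
def f(p,full=True,res=True):
    R=(Ro.from_rotvec([p[4],p[5],0])*Ro.from_rotvec([0,0,p[3]])).as_matrix()
    a,b=.028,.020
    out=[]
    # find near,left,right ordering by projection
    C=[np.array([sx*a,sy*b,h]) for h in(.1,0) for sx,sy in((1,1),(1,-1),(-1,1),(-1,-1))]
    q=np.array([proj("side",R@c+p[:3]) for c in C])
    for k in(0,4):
        g=q[k:k+4];out+=[g[np.argmax(g[:,1])],g[np.argmin(g[:,0])],g[np.argmax(g[:,0])]]
    return (np.array(out)-px)
for t in(0,1):
    g=lambda p:np.r_[f(np.r_[p,0,0] if not t else p).ravel(), (p[4:]*10 if t else [])]
    x0=[.66,-.184,.077,np.radians(-12)]+([0,0] if t else [])
    s=least_squares(g,x0);print(s.x[:3].round(4),np.degrees(s.x[3:]).round(2),np.abs(s.fun).max().round(2))
```

```text
[ 0.6357 -0.1605  0.1768]
[ 0.6839 -0.1656  0.1768]
[ 0.6266 -0.1924  0.1768]
[ 0.6365 -0.1642  0.0768]
[ 0.6873 -0.1721  0.0768]
[ 0.6299 -0.201   0.0768]
[ 0.6952 -0.2427  0.015 ] [-9.69] 0.95
[ 0.7009 -0.253   0.0029] [-10.2    1.08   1.47] 0.55
```

View pics/over_top.png

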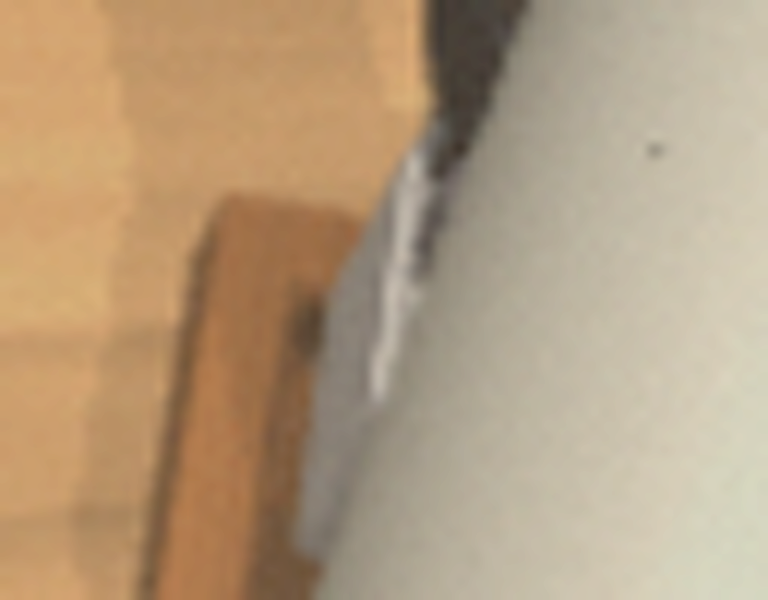

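Run:
```python
from h import *
def cr(x,y,yaw,lx,ly,z):
    a=np.radians(yaw);R=np.array([[np.cos(a),-np.sin(a)],[np.sin(a),np.cos(a)]])
    return [np.r_[R@[sx*lx/2,sy*ly/2]+[x,y],z] for sx in(1,-1) for sy in(1,-1)]
for cam,o in(("side",np.array([280,121])),("top",np.array([366,111]))):
    for nm,C in(("bot_top",cr(.6605,-.1837,-10.5,.056,.04,.1768)),("bot_bottom",cr(.6605,-.1837,-10.5,.056,.04,.0768)),("block_top",cr(.6605,-.1845,-11.8,.1,.084,.05)),("pocket",cr(.6605,-.1845,-11.8,.062,.046,.05))):
        print(cam,nm,[tuple(((proj(cam,c)+.5-o)*12).round().astype(int).tolist()) for c in C])
```

```text
side bot_top [(245, 170), (363, 88), (425, 278), (543, 192)]
side bot_bottom [(258, 491), (370, 408), (428, 598), (539, 512)]
side block_top [(138, 569), (374, 402), (431, 768), (666, 590)]
side pocket [(247, 567), (376, 474), (428, 688), (557, 592)]
top bot_top [(399, 132), (622, 167), (356, 435), (580, 470)]
top bot_bottom [(317, 285), (521, 316), (277, 562), (482, 595)]
top block_top [(214, 195), (630, 269), (131, 678), (552, 754)]
top pocket [(292, 302), (521, 343), (242, 602), (472, 643)]
```

Side and top crops: the bottle is upright, its edges are parallel to the block's within about 1–2°, and it is centred over the pocket within about 1 mm. Next I turn 1° more and lower it, watching the force.

```bash
python3 -m pendant '[{"linear":[0.5,0,5],"yaw":1,"grip":0.2},{"linear":[0,0,8],"yaw":0,"grip":0.2},{"linear":[0,0,6],"yaw":0,"grip":0.2},{"linear":[0,0,4],"yaw":0,"grip":0.2},{"linear":[0,0,3],"yaw":0,"grip":0.2},{"linear":[0,0,3],"yaw":0,"grip":0.2},{"linear":[0,0,3],"yaw":0,"grip":0.2},{"linear":[0,0,3],"yaw":0,"grip":0.2},{"linear":[0,0,0],"yaw":0,"grip":0.2},{"linear":[0,0,0],"yaw":0,"grip":0.2}]'
python3 st.py .6605 -.1845
```

```text
clock: 10.93
ee_pos: [0.6605, -0.1836, 0.1612]
eef_rot: [-1.905, -2.498, 0.0]
wrist_force: [0.5, 0.7, -2.5]
gripper_width: 0.0344
t 10.9333 tcp [ 0.6605 -0.1836  0.1612] tool x yaw 105.32 z [-0.  0. -1.] q [-0.271  0.41   0.428  1.589 -0.     1.032] w 0.0344 F [ 0.5  0.7 -2.5] M [-0.03  0.04  0.03]
tool shift mm to target: [-0.9 -0.3]
```

It is 8 mm into the pocket with no contact force. Continuing down.

```bash
python3 -m pendant '[{"linear":[0,0,3],"yaw":0,"grip":0.2},{"linear":[0,0,3],"yaw":0,"grip":0.2},{"linear":[0,0,3],"yaw":0,"grip":0.2},{"linear":[0,0,3],"yaw":0,"grip":0.2},{"linear":[0,0,3],"yaw":0,"grip":0.2},{"linear":[0,0,3],"yaw":0,"grip":0.2},{"linear":[0,0,3],"yaw":0,"grip":0.2},{"linear":[0,0,3],"yaw":0,"grip":0.2},{"linear":[0,0,3],"yaw":0,"grip":0.2},{"linear":[0,0,1],"yaw":0,"grip":0.2},{"linear":[0,0,0],"yaw":0,"grip":0.2},{"linear":[0,0,0],"yaw":0,"grip":0.2}]'
python3 st.py .6605 -.1845
```

```text
clock: 11.93
ee_pos: [0.6606, -0.1836, 0.1333]
eef_rot: [1.905, 2.498, 0.0]
wrist_force: [-0.6, 0.2, -3.7]
gripper_width: 0.0349
t 11.9333 tcp [ 0.6606 -0.1836  0.1333] tool x yaw 105.32 z [ 0. -0. -1.] q [-0.271  0.406  0.368  1.533 -0.     1.032] w 0.0349 F [-0.6  0.2 -3.7] M [ 0.01 -0.01 -0.01]
tool shift mm to target: [-0.9 -0.3]
```

```bash
python3 -m pendant '[{"linear":[0,0,1.5],"yaw":0,"grip":0.2},{"linear":[0,0,1.5],"yaw":0,"grip":0.2},{"linear":[0,0,1],"yaw":0,"grip":0.2},{"linear":[0,0,0],"yaw":0,"grip":0.2}]'
python3 st.py
```

```text
clock: 12.27
ee_pos: [0.6606, -0.1837, 0.1296]
eef_rot: [1.905, 2.497, 0.0]
wrist_force: [0.5, -0.5, -0.4]
gripper_width: 0.0341
t 12.2667 tcp [ 0.6606 -0.1837  0.1296] tool x yaw 105.32 z [ 0. -0. -1.] q [-0.271  0.405  0.36   1.525 -0.     1.032] w 0.0341 F [ 0.5 -0.5 -0.4] M [ 0.01  0.09 -0.  ]
```

The floor is reached: the load came off at TCP z 0.1296, 0.01 m above the grasp height as expected. I'll release and regrip so the bottle settles fully, then screw most of the way.

```bash
python3 -m pendant '[{"linear":[0,0,0],"yaw":0,"grip":0.6},{"linear":[0,0,0],"yaw":0,"grip":0.6},{"linear":[0,0,0],"yaw":0,"grip":0.6},{"linear":[0,0,0],"yaw":0,"grip":0.6},{"linear":[0,0,0],"yaw":0,"grip":0.4},{"linear":[0,0,0],"yaw":0,"grip":0.2},{"linear":[0,0,0],"yaw":0,"grip":0.2},{"linear":[0,0,0],"yaw":0,"grip":0.2},{"linear":[0,0,0],"yaw":0,"grip":0.2}]'
python3 st.py
python3 -m pendant '[{"linear":[0,0,0],"yaw":4,"grip":0.2},{"linear":[0,0,0],"yaw":5,"grip":0.2},{"linear":[0,0,0],"yaw":5,"grip":0.2},{"linear":[0,0,0],"yaw":5,"grip":0.2},{"linear":[0,0,0],"yaw":5,"grip":0.2},{"linear":[0,0,0],"yaw":5,"grip":0.2},{"linear":[0,0,0],"yaw":5,"grip":0.2},{"linear":[0,0,0],"yaw":5,"grip":0.2}]'
python3 st.py
```

```text
clock: 13.02
ee_pos: [0.6605, -0.1837, 0.1296]
eef_rot: [1.905, 2.497, -0.0]
wrist_force: [-3.2, -0.4, 4.6]
gripper_width: 0.0342
t 13.0167 tcp [ 0.6605 -0.1837  0.1296] tool x yaw 105.32 z [ 0. -0. -1.] q [-0.271  0.405  0.36   1.526 -0.     1.032] w 0.0342 F [-3.2 -0.4  4.6] M [-0.1   0.5  -0.02]
clock: 13.68
ee_pos: [0.6609, -0.1835, 0.1296]
eef_rot: [2.633, 1.713, 0.001]
wrist_force: [-0.6, -0.6, 3.1]
gripper_width: 0.0345
t 13.6833 tcp [ 0.6609 -0.1835  0.1296] tool x yaw 66.09 z [ 0.001 -0.    -1.   ] q [-0.271  0.405  0.36   1.525  0.     1.717] w 0.0345 F [-0.6 -0.6  3.1] M [-0.11 -0.05  0.1 ]
```

The moment is +0.1 N m, the expected turning friction, after 39°. Continuing.

```bash
python3 -m pendant '[{"linear":[0,0,0],"yaw":5,"grip":0.2},{"linear":[0,0,0],"yaw":5,"grip":0.2},{"linear":[0,0,0],"yaw":5,"grip":0.2},{"linear":[0,0,0],"yaw":5,"grip":0.2},{"linear":[0,0,0],"yaw":4,"grip":0.2}]'; python3 st.py
for i in 1; do python3 -m pendant '[{"linear":[0,0,0],"yaw":3,"grip":0.2},{"linear":[0,0,0],"yaw":0,"grip":0.2}]'; python3 st.py; done
```

```text
clock: 14.1
ee_pos: [0.661, -0.1838, 0.1295]
eef_rot: [2.931, 1.127, 0.001]
wrist_force: [0.5, -0.8, 1.9]
gripper_width: 0.0343
t 14.1 tcp [ 0.661  -0.1838  0.1295] tool x yaw 42.07 z [ 0.001 -0.001 -1.   ] q [-0.271  0.405  0.36   1.525 -0.     2.136] w 0.0343 F [ 0.5 -0.8  1.9] M [-0.38 -0.13  0.11]
clock: 14.27
ee_pos: [0.6609, -0.1837, 0.1295]
eef_rot: [2.959, 1.053, 0.001]
wrist_force: [-1.3, 0.3, 2.4]
gripper_width: 0.0348
t 14.2667 tcp [ 0.6609 -0.1837  0.1295] tool x yaw 39.19 z [ 0.001 -0.    -1.   ] q [-0.271  0.405  0.36   1.525 -0.     2.187] w 0.0348 F [-1.3  0.3  2.4] M [-0.34 -0.1  -0.08]
```

```bash
python3 -m pendant '[{"linear":[0,0,0],"yaw":3,"grip":0.2},{"linear":[0,0,0],"yaw":0,"grip":0.2}]'; python3 st.py
```

```text
clock: 14.43
ee_pos: [0.6608, -0.1837, 0.1295]
eef_rot: [2.985, 0.978, 0.001]
wrist_force: [-0.8, -0.7, 2.8]
gripper_width: 0.0344
t 14.4333 tcp [ 0.6608 -0.1837  0.1295] tool x yaw 36.3 z [ 0.001 -0.    -1.   ] q [-0.271  0.405  0.36   1.525 -0.     2.237] w 0.0344 F [-0.8 -0.7  2.8] M [-0.42 -0.06 -0.07]
```

```bash
python3 -m pendant '[{"linear":[0,0,0],"yaw":3,"grip":0.2}]'; python3 st.py
```

```text
clock: 14.52
ee_pos: [0.6608, -0.1837, 0.1295]
eef_rot: [3.008, 0.906, 0.001]
wrist_force: [0.2, -1.3, 3.0]
gripper_width: 0.0342
t 14.5167 tcp [ 0.6608 -0.1837  0.1295] tool x yaw 33.52 z [ 0.001 -0.    -1.   ] q [-0.271  0.405  0.36   1.525 -0.     2.286] w 0.0342 F [ 0.2 -1.3  3. ] M [-0.49 -0.08  0.11]
```

```bash
python3 -m pendant '[{"linear":[0,0,0],"yaw":3,"grip":0.2}]'; python3 st.py
```

```text
clock: 14.6
ee_pos: [0.6608, -0.1838, 0.1295]
eef_rot: [3.031, 0.823, 0.001]
wrist_force: [-0.3, -2.0, 3.4]
gripper_width: 0.0348
t 14.6 tcp [ 0.6608 -0.1838  0.1295] tool x yaw 30.37 z [ 0.001 -0.001 -1.   ] q [-0.271  0.405  0.36   1.525 -0.     2.34 ] w 0.0348 F [-0.3 -2.   3.4] M [-0.59 -0.01  0.34]
```

```bash
python3 -m pendant '[{"linear":[0,0,0],"yaw":3,"grip":0.2}]'; python3 st.py
```

```text
clock: 14.68
ee_pos: [0.6604, -0.184, 0.1295]
eef_rot: [3.051, 0.743, -0.001]
wrist_force: [-3.0, -5.3, 4.1]
gripper_width: 0.0343
t 14.6833 tcp [ 0.6604 -0.184   0.1295] tool x yaw 27.37 z [-0.    -0.001 -1.   ] q [-2.710e-01  4.050e-01  3.600e-01  1.526e+00 -1.000e-03  2.393e+00] w 0.0343 F [-3.  -5.3  4.1] M [-1.3   0.5   0.72]
```

The moment climbed to 0.34 and then 0.72 N m, so this is the hard stop. Open, retreat straight up, swing clear and check.

```bash
python3 -m pendant '[{"linear":[0,0,0],"yaw":0,"grip":0.2},{"linear":[0,0,0],"yaw":0,"grip":0.7},{"linear":[0,0,0],"yaw":0,"grip":0.7},{"linear":[0,0,0],"yaw":0,"grip":0.7},{"linear":[0,0,0],"yaw":0,"grip":0.8},{"linear":[0,0,-4],"yaw":0,"grip":0.8},{"linear":[0,0,-10],"yaw":0,"grip":0.8},{"linear":[0,0,-20],"yaw":0,"grip":0.8},{"linear":[0,0,-25],"yaw":0,"grip":0.8},{"linear":[0,0,-25],"yaw":0,"grip":0.8},{"linear":[0,0,-20],"yaw":0,"grip":0.8},{"linear":[0,0,0],"yaw":0,"grip":0.8}]'
python3 st.py .40 -.05
```

```text
clock: 15.68
ee_pos: [0.6615, -0.1837, 0.2395]
eef_rot: [3.049, 0.742, 0.01]
wrist_force: [0.0, 0.5, -0.0]
gripper_width: 0.0683
t 15.6833 tcp [ 0.6615 -0.1837  0.2395] tool x yaw 27.34 z [ 0.007 -0.002 -1.   ] q [-0.271  0.442  0.623  1.745  0.     2.393] w 0.0683 F [ 0.   0.5 -0. ] M [-0.02 -0.06  0.02]
tool shift mm to target: [-170.8 -238.9]
```

```bash
python3 -m pendant '[{"linear":[-14,-20,0],"yaw":0,"grip":0.8},{"linear":[-14,-20,0],"yaw":0,"grip":0.8},{"linear":[-14,-20,0],"yaw":0,"grip":0.8},{"linear":[-14,-20,0],"yaw":0,"grip":0.8},{"linear":[-14,-20,0],"yaw":0,"grip":0.8},{"linear":[-14,-20,0],"yaw":0,"grip":0.8},{"linear":[-14,-20,0],"yaw":0,"grip":0.8},{"linear":[-14,-20,0],"yaw":0,"grip":0.8},{"linear":[-14,-20,0],"yaw":0,"grip":0.8},{"linear":[-14,-20,0],"yaw":0,"grip":0.8},{"linear":[-14,-20,0],"yaw":0,"grip":0.8},{"linear":[-14,-20,0],"yaw":0,"grip":0.8},{"linear":[0,0,0],"yaw":0,"grip":0.8},{"linear":[0,0,0],"yaw":0,"grip":0.8}]'
python3 - <<'E'
from h import *
t=r.snapshot("top");s=r.snapshot("side")
u,v=proj("top",[.66,-.184,.1]).astype(int);a=cv2.resize(t[v-25:v+25,u-25:u+25],(400,400),interpolation=cv2.INTER_CUBIC);print(u-25,v-25)
u,v=proj("side",[.66,-.184,.1]).astype(int);b=cv2.resize(s[v-25:v+25,u-25:u+25],(400,400),interpolation=cv2.INTER_CUBIC);print(u-25,v-25)
save(np.clip(np.hstack([a,b])*1.5,0,255).astype(np.uint8),"final1.png")
for c in("top","side"):
    for q,z in(("cap_top",.157),("round_bottle",.01),("bowl",0),("spatula",0)):
        for l in r.landmark_of(c,q)[:1]: print(c,q,round(l["conf"],2),at_z(c,l["position"],z).round(4))
for z in (.157,.167,.177):print(z,proj("side",[.6607,-.184,z]))
E
```

```text
clock: 16.85
ee_pos: [0.4008, -0.0471, 0.2343]
eef_rot: [3.052, 0.743, 0.004]
wrist_force: [0.3, -0.4, -0.1]
gripper_width: 0.0679
375 119
287 131
top cap_top 0.64 [ 0.6583 -0.1891  0.157 ]
top round_bottle 0.71 [0.6022 0.1894 0.01  ]
top bowl 0.76 [0.4563 0.3222 0.    ]
top spatula 0.95 [ 0.4091 -0.313   0.    ]
side cap_top 0.48 [ 0.6542 -0.1768  0.157 ]
side round_bottle 0.56 [0.6043 0.1864 0.01  ]
side bowl 0.84 [0.4499 0.3161 0.    ]
side spatula 0.94 [ 0.4142 -0.3136  0.    ]
0.157 [312.37363491 141.0397753 ]
0.167 [312.33100104 138.25385253]
0.177 [312.28783788 135.4333435 ]
```

View pics/final1.png

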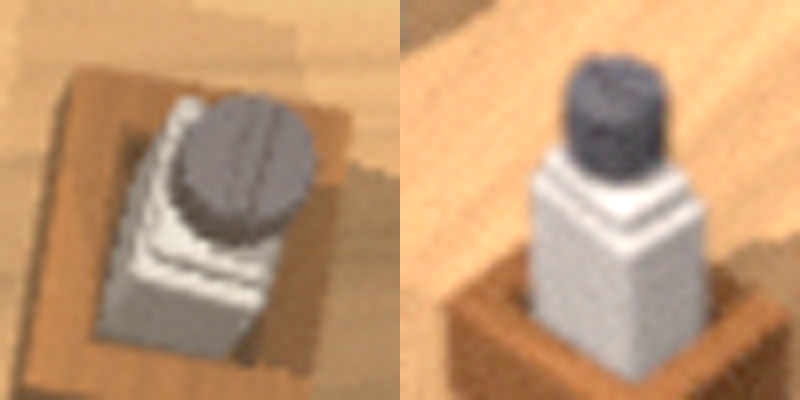

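The bottle stands upright in the pocket. The rib runs (272,100)–(238,225), about 15° off vertical, parallel to the bottle's long side at about 14°, so the cap is tight. One quick height check from the side picture, then I hand in.

Run:
```python
from h import *
a=np.radians(-16);R=np.array([[np.cos(a),-np.sin(a)],[np.sin(a),np.cos(a)]])
xy=R@[-.028,.020]+[.6606,-.184]
for z in(.11,.115,.12): print(z,(proj("side",np.r_[xy,z])+.5-[287,131])*8+[400,0],"measured ~(630,245)")
b=np.radians(-11.8);R=np.array([[np.cos(b),-np.sin(b)],[np.sin(b),np.cos(b)]])
print("block left corner",(proj("side",np.r_[R@[.05,.042]+[.6605,-.1845],.05])+.5-[287,131])*8+[400,0],"measured ~(447,305)")
print(r.finish_job(),r.state()["clock"])
```

```text
0.11 [619.68478121 251.13075214] measured ~(630,245)
0.115 [619.55518695 240.64570122] measured ~(630,245)
0.12 [619.42480165 230.09664987] measured ~(630,245)
block left corner [436.12367019 299.20130489] measured ~(447,305)
the job is handed in; nothing more can be done
the job is handed in; nothing more can be done
```

The bottle is standing in the rectangular pocket with its cap screwed tight, and I handed the job in with about 17 of the 58 s used.

**How it went:** I carried the bottle by its cap, because the gripper's body would have hit the cap if I had held the flat sides. I turned it to line up with the pocket and lowered it to the floor. I then let go once so it could settle, gripped the cap again and turned it about 78° clockwise. After that I opened the gripper and moved the arm clear.

**Checks that agree:**
- **On the floor:** the bottle's weight came off the wrist 10 mm above the height at which I had gripped it on the table, which is the pocket floor.
- **Cap tight:** the turning moment stayed near 0.1 N m, then rose to 0.34 and 0.72 N m at the stop. In the last picture the rib is parallel to the bottle's long side within about 1°.
- **Bystanders:** the round bottle, bowl and spatula show within a few mm of where they started; the largest difference was about 14 mm, the bowl in the side view. The arm never went near them.

**Checks that are weak or disagree:**
- **Bottle height from the side picture:** the body top reads about 3 mm higher than it should. The camera is only good to about 2 mm, and the block's own corner is off by a similar amount the other way. I relied on the force reading instead.
- **Bottle angle:** the bottle sits about 4–5° clockwise in the pocket, which the 3 mm clearance allows.
- **Cap position:** the image network's cap estimates were 5–10 mm off the arm's position, with low confidence (0.48–0.64), so I ignored them.

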